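# Stow the drill template and lift its carrier level

## Task

The aluminium drill template standing in the slackened bench vice is finished with: lift it out, lower it in your grip, on its long edge, right to the bottom of one of the two empty outer slots of the plywood template carrier, and let go of it there - do not drop it in. Then take the carrier by its handle panel, lift it level a good 10 cm clear of the bench with all three templates in their slots, and finish while holding it still and level in the air. Never tip the carrier, and leave the screwdriver, the tin and the square where they are.

Things in the scene. Friction and masses are not known exactly. Their poses are not given: they have to be found in the camera images.
- template: Drill template to stow: rectangular aluminium plate, 8 mm thick (x), 120 long (y), 75 high (z), 0.19 kg, a steel bush near each corner; both faces and ends alike. Origin: middle of its lower long edge. It starts on edge, loose, midway in the vice gap, parallel to the jaws, lower edge 95 mm and upper edge 170 mm above the bench, its top 35 mm clear above the jaws.
- vice: Green bench vice, bolted down. Origin: on the bench under the middle of the jaw gap; x across the gap (screw towards -x, body towards +x), y along the jaws. Jaws 100 mm wide, tops at 135 mm, nothing higher; gap 12 mm, open down to the slide bar at 95 mm. Reaches 90 mm to -x (tommy bar, 80 mm high, y -60 to +90) and 130 mm to +x.
- carrier: Loose plywood carrier, 176 (x) by 148 (y) by 120 mm high, 0.42 kg empty. Origin: centre of underside. Base 8 mm; end boards 42 mm high, 136 mm apart (y). Two slotted rails (y = +-48, 22 thick, 38 high) with 12 mm wide, round-mouthed slots along y at x = -71, -37, 37, 71 mm; slot bottoms at 8 mm. Upright handle panel, 15 thick, 136 long, along the middle (x = 0).
- handle (a point): Middle of the top edge of the carrier's handle panel, at carrier (0, 0, 120 mm). Under it the rail to grip is 20 mm high, 15 mm thick (x) and 106 mm long (y); beneath the rail is a hand hole from 80 to 100 mm height. The inner templates' nearest faces are 25 mm off the panel.
- slot_near (a point): Bottom of the empty outer slot on the carrier's -x side, at carrier (-71, 0, 8 mm): where the middle of the template's lower edge belongs if this slot is used. Axes as the carrier's.
- slot_far (a point): Bottom of the empty outer slot on the carrier's +x side, at carrier (+71, 0, 8 mm): the same for the other slot. Axes as the carrier's.
- spare_a: Another template already in the carrier's inner slot at x = -37 mm: 8 mm thick, 115 mm long, 58 mm high, one large and two small bushes, 0.13 kg. Loose. Origin: middle of its lower edge.
- spare_b: Another template already in the carrier's inner slot at x = +37 mm: 8 mm thick, 105 mm long, 62 mm high, three bushes in a row, 0.13 kg. Loose. Origin: middle of its lower edge.
- screwdriver: Red-handled screwdriver lying on the bench beyond the work, about 0.2 m long; leave alone.
- tin: Paper-labelled tin, 58 mm across and 62 mm high, standing between vice and carrier, farther out; origin at its foot; leave alone.
- square: Steel engineer's square standing on its stock (18 by 80 mm, 20 mm high), blade rising to 120 mm at one end; origin under the stock's middle; leave alone.
Not all that is in view belongs to the job. What is shaped like the template but red or yellow is not meant.

How it is judged:
By the outcome, as a careful person would: the job done as asked, in the order asked, and still so for the second after the job is handed in, while the arm keeps its last pose, push and grip.
It also fails if it takes over 62 s, if anything falls off the work surface, if the arm or the gripper's body presses on something with over 40 N, if the wrist force passes 120 N, or if a joint passes its speed limit or range.

## Robot

A 7-joint arm with a two-finger parallel gripper is mounted at the origin on the work surface. World frame = base frame: x ahead of the robot, y to its left, z up, the work surface at z = 0. Lengths are in m, angles in rad, forces in N, time in s.
With the tool pointing down it reaches from about 0.425 to 0.975 m from the base axis. Payload 16.7 kg.
Tool frame: the origin (TCP) lies midway between the tips of the shut fingers; the grasp point (between the pads) lies 19 mm behind it (arm.tcp_to_grasp is the z of the grasp point in the tool frame, in m); z points along the fingers, y is the line along which they close (so a half turn about z gives the same grasp; the last joint's range is limited). The gripper opens to 85 mm and grips with 20 to 120 N. Pads are 22 mm wide; open, the fingers measure 114 mm over their backs; the gripper's body (76 mm by 85 mm) begins 54 mm behind the grasp point. The pads swing forward as they close: fully open they stand 13 mm farther back than shut.
Start: joints at [1.109, 0.426, 0.074, 1.606, -0.034, 1.111, -0.067], TCP at [0.207, -0.642, 0.231] pointing down, gripper open.
Joint ranges: [-2.85, 2.85], [-0.5, 2.14], [-1.23, 1.37], [0.21, 2.46], [-1.02, 4.16], [0.16, 2.05], [-2.73, 2.73]. Speed limits (rad/s): [1.89, 1.89, 2.39, 2.39, 3.01, 3.01, 3.01].

## Interface

Orientations are given as a unit quaternion [w, x, y, z].
In Python, from rig import monitor, get_image, camera_params, arm gives the robot as it stands. The module is installed in compiled form; this text tells all that it offers.
- The arm moves only by the tool servo_tool, never from a script. Its argument "motion" is a list of rows, each an object of numbers: "hand": the opening, from 0 (shut) to 1 (fully open); "x", "y", "z": the shift along the tool's x, y, z in units of 0.6 m (1.0 is 0.6 m); "ax", "ay", "az": the turn, a rotation vector about the tool's x, y, z in units of pi rad (1.0 is pi rad). A call has 1 to 12 rows; each row is the pose to reach, as a shift and turn from the pose commanded when the call began, along the tool's axes at that moment, turning the shorter way round; what a row does not reach only later rows make up. A row lasts 1/12 s, in which the tool goes at most 41.7 mm and 7.16 degrees, less where a joint would pass 70% of its speed; a pose out of reach is approached as far as the arm can. A call with a number of a shift or a turn outside -1 to 1 is refused whole. A call with a gripper value outside its range is refused whole. The fingers move at their own pace and stop on an object; "force" is the grip in N (left out, the last holds). Time passes only in rows, so rows that repeat a pose let the fingers close. It gives the time, the measured TCP pose, the force, the opening and the grip force at its end, in the units of the state.
- monitor.get_obs(): the state, without advancing time (a new reading comes with each control period).
- get_image(name): name is "side" or "top"; returns (picture, depth): 384x512x3 uint8, red, green, blue; 384x512 float32, m along the optical axis (not along the pixel's ray), 0 where there is no reading.
- camera_params(name): a dict with "mtx" (3x3 intrinsics, pixels), "R" (3x3) and "t" (3): a world point X has camera coordinates R X + t. Camera axes: x right, y down, z forward; pixel columns grow to the right and rows downward; lengths in m; the calibration is good to about 2 mm. A picture is of the moment at which its call begins. camera_params takes no time and is no camera call.
- arm.hand_in(): hands the job in; it is judged then, once.
The state is a dict: "time_s": time; "joints": joint angles; "joint_vel": joint speeds; "effort": joint torques, N m; "ee_pos": TCP position; "orientation": TCP orientation; "ft_force": force on the tool from outside, world axes, zero at the start; "ft_torque": the same for the moment, N m; "grip_width": finger opening in m; "gripper_force": force on a finger pad.
Only numpy, scipy, OpenCV 4.12 (cv2) and the standard library are available. Lean on these libraries where they do the work, as an engineer would, in place of code of your own. Each camera call takes 0.05 s, during which the arm holds its last target. There are 200 camera calls.

## Working session

There is one attempt and no reset: what is moved stays moved. The work goes in short steps, Python scripts to look and compute and a tool call to move; the robot and the scene stay as the last step left them, time stands still between calls to the robot, and variables do not carry over. Pictures are saved under pics/ and viewed, at most 10 in all, crops included, and the job is handed in when it is done.

Besides the shell and the picture viewer there is one more tool, called after "Request:" by a JSON object that holds its "api" and its "payload", one argument or row to a line. servo_tool: Moves the arm, as the interface text tells. Its arguments: {"type":"object","properties":{"motion":{"type":"array"},"force":{"type":"number"}},"required":["motion"]}

```bash
mkdir -p pics
cat > h.py <<'E'
import numpy as np, cv2
from rig import monitor, get_image, camera_params, arm
def grab(n,tag):
    p,d=get_image(n); cv2.imwrite(f'pics/{tag}.png',cv2.cvtColor(p,cv2.COLOR_RGB2BGR)); np.save(f'{tag}_d.npy',d); np.save(f'{tag}_p.npy',p); return p,d
def cloud(n,d):
    c=camera_params(n); v,u=np.mgrid[0:d.shape[0],0:d.shape[1]]
    r=np.stack([u,v,np.ones_like(u)],-1)@np.linalg.inv(c['mtx']).T*d[...,None]
    return (r-np.asarray(c['t']).ravel())@np.asarray(c['R'])
E
python3 - <<'E'
from h import *
for n in('side','top'):
    grab(n,n+'0'); c=camera_params(n); print(n,-c['R'].T@np.ravel(c['t']),c['R'][2])
o=monitor.get_obs(); print(o, arm.tcp_to_grasp)
a=np.vstack([cv2.imread('pics/side0.png')]);
E
```

```text
side [0.14462984 0.79225755 0.95636772] [ 0.30898118 -0.66752281 -0.677454  ]
top [ 0.43832434 -0.06012958  1.18508043] [ 8.20982909e-02  3.46252606e-04 -9.96624177e-01]
{'time_s': 0.1, 'joints': array([ 1.10947091,  0.42666108,  0.07383606,  1.60650553, -0.03410534,
        1.11080922, -0.06712386]), 'joint_vel': array([ 0.00027654, -0.0013144 ,  0.00119746, -0.00368654,  0.00024784,
       -0.00164947,  0.00067739]), 'effort': array([ 6.63158673e-03, -9.51530099e+01,  3.77029136e+00, -4.64403391e+01,
        1.95666187e-02,  6.43721476e-03, -1.30597954e-05]), 'ee_pos': array([ 0.20696869, -0.64211734,  0.23070225]), 'orientation': array([-5.49373654e-04,  9.87873265e-01,  1.55261377e-01, -1.19809517e-04]), 'ft_force': array([ 0.15367171, -0.12845903,  0.30829103]), 'ft_torque': array([1.09204663e-04, 1.41251417e-02, 7.96293896e-05]), 'gripper_force': 0.0, 'grip_width': 0.0851822823969724} -0.0187
```

View pics/top0.png

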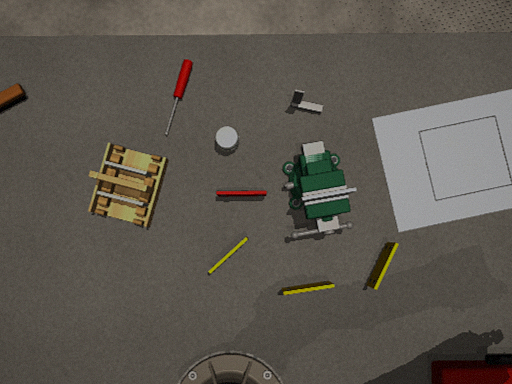

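View pics/side0.png

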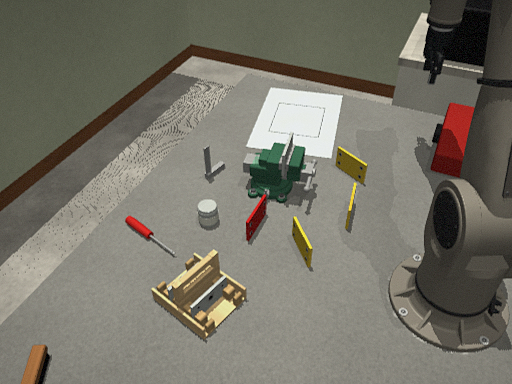

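Top view (up = +x, left = +y). Things that could be taken for the template:
- silver plate in the vice jaws, (328,195)
- red plate, (241,193)
- yellow plates, (228,255), (308,289) and (384,266)
- spares in the carrier, (125,168) and (120,198)

I choose the silver one in the green vice. I'll check it in a close crop and measure it.

Run:
```python
from h import *
p=cv2.imread('pics/top0.png')
a=cv2.resize(p[135:245,270:370],None,fx=4,fy=4,interpolation=3); b=cv2.resize(p[135:245,80:180],None,fx=4,fy=4,interpolation=3)
cv2.imwrite('pics/crop.png',np.hstack([a,b]))
d=np.load('top0_d.npy'); X=cloud('top',d)
def box(m,name):
    q=X[m]; r=cv2.minAreaRect(q[:,:2].astype(np.float32)*1000); print(name,len(q),r,'z',np.percentile(q[:,2],[2,50,98]).round(4))
v,u=np.mgrid[0:384,0:512]
w=(u>275)&(u<365)&(v>140)&(v<240)
box(w&(X[...,2]>.150)&(X[...,2]<.18),'tmpl top'); box(w&(X[...,2]>.125)&(X[...,2]<.143),'jaws')
w=(u>80)&(u<180)&(v>135)&(v<235)
box(w&(X[...,2]>.105)&(X[...,2]<.13),'handle'); 
for lo,hi in((.05,.059),(.059,.08)): box(w&(X[...,2]>lo)&(X[...,2]<hi),f'{lo}')
box(w&(X[...,2]>.034)&(X[...,2]<.05),'rails/ends')
box(w&(X[...,2]>.004)&(X[...,2]<.05),'all')
w=(u>200)&(u<275)&(v>120)&(v<205); box(w&(X[...,2]>.03),'red/tin')
print(np.median(X[100:110,230:260,2]))
```

```text
tmpl top 231 ((517.2117919921875, -222.50531005859375), (8.75314998626709, 119.92967224121094), 9.702459335327148) z [0.1536 0.1693 0.1731]
jaws 1714 ((531.4923706054688, -218.61328125), (120.64990997314453, 116.44417572021484), 9.813895225524902) z [0.1284 0.1334 0.1378]
handle 405 ((555.0162963867188, 250.1603240966797), (136.596923828125, 15.04541301727295), 74.69573211669922) z [0.1122 0.1196 0.1235]
0.05 31 ((553.1105346679688, 245.73434448242188), (126.79664611816406, 81.00439453125), 74.8317642211914) z [0.0502 0.0536 0.0581]
0.059 352 ((554.0907592773438, 245.90615844726562), (128.33511352539062, 82.03225708007812), 74.6623306274414) z [0.0606 0.0674 0.0779]
rails/ends 1222 ((555.1439208984375, 250.32176208496094), (149.87416076660156, 175.24305725097656), 74.6349105834961) z [0.0343 0.0384 0.0457]
all 3759 ((556.3836669921875, 251.32992553710938), (250.49563598632812, 248.66343688964844), 89.5529556274414) z [0.0043 0.0128 0.0437]
red/tin 711 ((560.952392578125, -14.991973876953125), (260.319580078125, 108.9815673828125), 25.280048370361328) z [0.0333 0.0622 1.1851]
-0.00012288941891913042
```

View pics/crop.png

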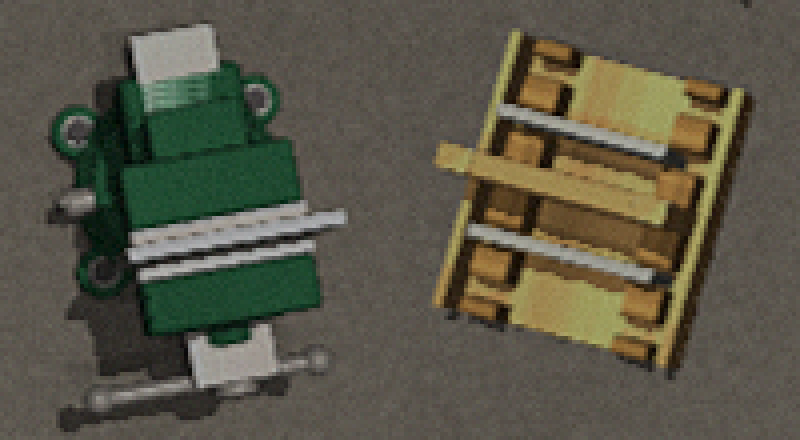

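The left crop shows the silver plate upright between the pale vice jaws, about (235,235) in the crop, sticking out past both jaw ends. The right crop shows the carrier with spares in both inner slots and both outer slots empty. The measured sizes match: plate 8.8×120 mm with its top at 170, handle 136×15 mm at 120. I'll use the slot nearest the base.

```bash
cat >> h.py <<'E'
from scipy.spatial.transform import Rotation as Ro
def go(p,yaw,z):  # p xy of TCP, yaw of tool y axis in deg
    o=monitor.get_obs(); q=o['orientation']; R0=Ro.from_quat([q[1],q[2],q[3],q[0]])
    a=np.radians(yaw); y=np.array([np.cos(a),np.sin(a),0]); zz=np.array([0,0,-1.]); Rt=Ro.from_matrix(np.stack([np.cross(y,zz),y,zz],1))
    s=R0.inv().apply(np.r_[p,z]-o['ee_pos'])/.6; r=(R0.inv()*Rt).as_rotvec()/np.pi
    print('shift',s.round(4),'turn',r.round(4),'t',o['time_s'],'pos',o['ee_pos'].round(4),'w',round(o['grip_width'],4),'gf',o['gripper_force'],'ft',o['ft_force'].round(2))
T=np.array([.5172,-.2225]); C=np.array([.5550,.2502]); cx=np.array([.9646,-.2639]); N=C-.071*cx
E
python3 -c "
from h import *
go(T,9.7,.225)"
```

```text
shift [ 0.7067 -0.507   0.01  ] turn [-3.000e-04 -2.000e-04 -4.546e-01] t 0.1 pos [ 0.207  -0.6421  0.2307] w 0.0852 gf 0.0 ft [ 0.15 -0.13  0.31]
```

Request:
{"api": "servo_tool", "payload": {
  "motion": [
    {"hand": 0.7, "x": 0.06, "y": -0.043, "az": -0.038},
    {"hand": 0.7, "x": 0.12, "y": -0.085, "az": -0.076},
    {"hand": 0.7, "x": 0.18, "y": -0.128, "az": -0.114},
    {"hand": 0.7, "x": 0.24, "y": -0.17, "az": -0.152},
    {"hand": 0.7, "x": 0.3, "y": -0.213, "az": -0.19},
    {"hand": 0.7, "x": 0.36, "y": -0.256, "az": -0.228},
    {"hand": 0.7, "x": 0.42, "y": -0.3, "az": -0.266},
    {"hand": 0.7, "x": 0.48, "y": -0.343, "az": -0.304},
    {"hand": 0.7, "x": 0.54, "y": -0.386, "az": -0.342},
    {"hand": 0.7, "x": 0.6, "y": -0.43, "az": -0.38},
    {"hand": 0.7, "x": 0.66, "y": -0.473, "az": -0.418},
    {"hand": 0.7, "x": 0.7067, "y": -0.507, "z": 0.01, "az": -0.4546}
  ]
}}

```text
validation failed for argument at $.mo...
```

```bash
python3 -c "
from h import *
go(T,9.7,.142)"
```

```text
shift [ 0.7067 -0.5069  0.1484] turn [-3.000e-04 -2.000e-04 -4.546e-01] t 0.1 pos [ 0.207  -0.6421  0.2307] w 0.0852 gf 0.0 ft [ 0.15 -0.13  0.31]
```

The call was refused, probably because every row needs all of the keys. I'll retry with full rows.

Request:
{"api": "servo_tool", "payload": {
  "motion": [
    {"hand": 0.7, "x": 0.06, "y": -0.043, "z": 0, "ax": 0, "ay": 0, "az": -0.038},
    {"hand": 0.7, "x": 0.12, "y": -0.085, "z": 0, "ax": 0, "ay": 0, "az": -0.076}
  ]
}}

```text
time_s: 0.27
ee_pos: [0.2555, -0.5758, 0.2304]
orientation: [-0.0, 0.962, 0.272, -0.001]
ft_force: [1.9, -0.3, -0.1]
grip_width: 0.0638
gripper_force: 0.0
```

```bash
python3 -c "
from h import *
go(T,9.7,.225)"
```

```text
shift [ 0.68   -0.273   0.0086] turn [-5.000e-04  1.000e-04 -3.783e-01] t 0.2667 pos [ 0.2555 -0.5758  0.2304] w 0.0638 gf 0.0 ft [ 1.9  -0.28 -0.07]
```

Request:
{"api": "servo_tool", "payload": {
  "motion": [
    {"hand": 0.7, "x": 0.06, "y": -0.024, "z": 0, "ax": 0, "ay": 0, "az": -0.034},
    {"hand": 0.7, "x": 0.12, "y": -0.048, "z": 0, "ax": 0, "ay": 0, "az": -0.068},
    {"hand": 0.7, "x": 0.18, "y": -0.072, "z": 0, "ax": 0, "ay": 0, "az": -0.102},
    {"hand": 0.7, "x": 0.24, "y": -0.096, "z": 0, "ax": 0, "ay": 0, "az": -0.136},
    {"hand": 0.7, "x": 0.3, "y": -0.12, "z": 0, "ax": 0, "ay": 0, "az": -0.17},
    {"hand": 0.7, "x": 0.36, "y": -0.144, "z": 0, "ax": 0, "ay": 0, "az": -0.204},
    {"hand": 0.7, "x": 0.42, "y": -0.168, "z": 0, "ax": 0, "ay": 0, "az": -0.238},
    {"hand": 0.7, "x": 0.48, "y": -0.192, "z": 0, "ax": 0, "ay": 0, "az": -0.272},
    {"hand": 0.7, "x": 0.54, "y": -0.216, "z": 0, "ax": 0, "ay": 0, "az": -0.306},
    {"hand": 0.7, "x": 0.6, "y": -0.24, "z": 0, "ax": 0, "ay": 0, "az": -0.34},
    {"hand": 0.7, "x": 0.65, "y": -0.26, "z": 0.005, "ax": 0, "ay": 0, "az": -0.365},
    {"hand": 0.7, "x": 0.68, "y": -0.273, "z": 0.008, "ax": 0, "ay": 0, "az": -0.378}
  ]
}}

```text
time_s: 1.27
ee_pos: [0.5208, -0.2191, 0.2264]
orientation: [-0.0, 0.643, 0.766, 0.001]
ft_force: [-0.1, -0.2, -0.8]
grip_width: 0.0596
gripper_force: 0.0
```

Request:
{"api": "servo_tool", "payload": {
  "motion": [
    {"hand": 0.7, "x": 0, "y": 0, "z": 0, "ax": 0, "ay": 0, "az": 0},
    {"hand": 0.7, "x": 0, "y": 0, "z": 0, "ax": 0, "ay": 0, "az": 0},
    {"hand": 0.7, "x": 0, "y": 0, "z": 0, "ax": 0, "ay": 0, "az": 0},
    {"hand": 0.7, "x": 0, "y": 0, "z": 0, "ax": 0, "ay": 0, "az": 0}
  ]
}}

```text
time_s: 1.6
ee_pos: [0.5182, -0.2242, 0.2264]
orientation: [-0.0, 0.647, 0.763, -0.0]
ft_force: [-0.7, -0.4, 0.9]
grip_width: 0.0596
gripper_force: 0.0
```

```bash
python3 -c "
from h import *
go(T,9.7,.142)"
```

```text
shift [ 0.003  -0.0011  0.1407] turn [-0.0002  0.0001 -0.0016] t 1.6 pos [ 0.5182 -0.2242  0.2264] w 0.0596 gf 0.0 ft [-0.75 -0.41  0.94]
```

Now I'll descend and then close.

Request:
{"api": "servo_tool", "payload": {
  "motion": [
    {"hand": 0.6, "x": 0.003, "y": -0.001, "z": 0.035, "ax": 0, "ay": 0, "az": -0.002},
    {"hand": 0.5, "x": 0.003, "y": -0.001, "z": 0.07, "ax": 0, "ay": 0, "az": -0.002},
    {"hand": 0.4, "x": 0.003, "y": -0.001, "z": 0.1, "ax": 0, "ay": 0, "az": -0.002},
    {"hand": 0.35, "x": 0.003, "y": -0.001, "z": 0.125, "ax": 0, "ay": 0, "az": -0.002},
    {"hand": 0.35, "x": 0.003, "y": -0.001, "z": 0.137, "ax": 0, "ay": 0, "az": -0.002},
    {"hand": 0.35, "x": 0.003, "y": -0.001, "z": 0.1405, "ax": 0, "ay": 0, "az": -0.002},
    {"hand": 0.35, "x": 0.003, "y": -0.001, "z": 0.1405, "ax": 0, "ay": 0, "az": -0.002},
    {"hand": 0.35, "x": 0.003, "y": -0.001, "z": 0.1405, "ax": 0, "ay": 0, "az": -0.002}
  ],
  "force": 60
}}

```text
time_s: 2.27
ee_pos: [0.5184, -0.2215, 0.143]
orientation: [0.0, 0.643, 0.765, 0.0]
ft_force: [0.6, -0.4, 0.9]
grip_width: 0.0298
gripper_force: 0.0
```

```bash
python3 -c "
from h import *
go(T,9.7,.142); p,d=grab('side','s1'); cv2.imwrite('pics/s1c.png',cv2.resize(p[100:230,220:350,::-1],None,fx=4,fy=4))"
```

```text
shift [-0.0013 -0.0023  0.0017] turn [0.0003 0.0002 0.0011] t 2.2667 pos [ 0.5184 -0.2215  0.143 ] w 0.0298 gf 0.0 ft [ 0.6  -0.45  0.93]
```

View pics/s1c.png

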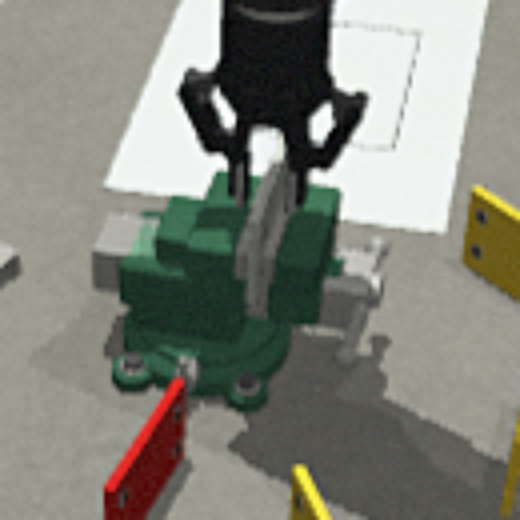

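In the crop the fingers straddle the plate's top, with the left finger at (240,185) and the right at (300,185), centred. I'll correct by 1 mm and close.

Request:
{"api": "servo_tool", "payload": {
  "motion": [
    {"hand": 0.3, "x": -0.0013, "y": -0.0023, "z": 0.0017, "ax": 0, "ay": 0, "az": 0.001},
    {"hand": 0.2, "x": -0.0013, "y": -0.0023, "z": 0.0017, "ax": 0, "ay": 0, "az": 0.001},
    {"hand": 0.1, "x": -0.0013, "y": -0.0023, "z": 0.0017, "ax": 0, "ay": 0, "az": 0.001},
    {"hand": 0, "x": -0.0013, "y": -0.0023, "z": 0.0017, "ax": 0, "ay": 0, "az": 0.001},
    {"hand": 0, "x": -0.0013, "y": -0.0023, "z": 0.0017, "ax": 0, "ay": 0, "az": 0.001},
    {"hand": 0, "x": -0.0013, "y": -0.0023, "z": 0.0017, "ax": 0, "ay": 0, "az": 0.001},
    {"hand": 0, "x": -0.0013, "y": -0.0023, "z": 0.0017, "ax": 0, "ay": 0, "az": 0.001},
    {"hand": 0, "x": -0.0013, "y": -0.0023, "z": 0.0017, "ax": 0, "ay": 0, "az": 0.001}
  ],
  "force": 60
}}

```text
time_s: 2.98
ee_pos: [0.5172, -0.2222, 0.1417]
orientation: [0.0, 0.644, 0.765, 0.0]
ft_force: [-1.4, -0.3, 6.5]
grip_width: 0.0072
gripper_force: 59.2
```

```bash
python3 -c "
from h import *
go(T,9.7,.142)"
```

```text
shift [-0.0006 -0.0001 -0.0005] turn [0.0002 0.0002 0.0003] t 2.9833 pos [ 0.5172 -0.2222  0.1417] w 0.0072 gf 59.24953043460846 ft [-1.42 -0.25  6.47]
```

Gripped. Next I'll lift straight up by 120 mm.

Request:
{"api": "servo_tool", "payload": {
  "motion": [
    {"hand": 0, "x": 0, "y": 0, "z": -0.01, "ax": 0, "ay": 0, "az": 0},
    {"hand": 0, "x": 0, "y": 0, "z": -0.025, "ax": 0, "ay": 0, "az": 0},
    {"hand": 0, "x": 0, "y": 0, "z": -0.045, "ax": 0, "ay": 0, "az": 0},
    {"hand": 0, "x": 0, "y": 0, "z": -0.07, "ax": 0, "ay": 0, "az": 0},
    {"hand": 0, "x": 0, "y": 0, "z": -0.1, "ax": 0, "ay": 0, "az": 0},
    {"hand": 0, "x": 0, "y": 0, "z": -0.13, "ax": 0, "ay": 0, "az": 0},
    {"hand": 0, "x": 0, "y": 0, "z": -0.16, "ax": 0, "ay": 0, "az": 0},
    {"hand": 0, "x": 0, "y": 0, "z": -0.185, "ax": 0, "ay": 0, "az": 0},
    {"hand": 0, "x": 0, "y": 0, "z": -0.2, "ax": 0, "ay": 0, "az": 0},
    {"hand": 0, "x": 0, "y": 0, "z": -0.2, "ax": 0, "ay": 0, "az": 0}
  ]
}}

```text
time_s: 3.82
ee_pos: [0.5178, -0.2222, 0.2639]
orientation: [0.002, 0.644, 0.765, 0.001]
ft_force: [0.9, -0.4, -1.3]
grip_width: 0.0069
gripper_force: 58.6
```

```bash
python3 -c "
from h import *
go(N,-15.3,.262)"
```

```text
shift [0.8155 0.0875 0.0018] turn [0.0011 0.0004 0.1392] t 3.8167 pos [ 0.5178 -0.2222  0.2639] w 0.0069 gf 58.62312912940979 ft [ 0.89 -0.44 -1.34]
```

Request:
{"api": "servo_tool", "payload": {
  "motion": [
    {"hand": 0, "x": 0.02, "y": 0.002, "z": 0, "ax": 0, "ay": 0, "az": 0.004},
    {"hand": 0, "x": 0.06, "y": 0.006, "z": 0, "ax": 0, "ay": 0, "az": 0.01},
    {"hand": 0, "x": 0.11, "y": 0.012, "z": 0, "ax": 0, "ay": 0, "az": 0.02},
    {"hand": 0, "x": 0.165, "y": 0.018, "z": 0, "ax": 0, "ay": 0, "az": 0.03},
    {"hand": 0, "x": 0.22, "y": 0.024, "z": 0, "ax": 0, "ay": 0, "az": 0.04},
    {"hand": 0, "x": 0.275, "y": 0.03, "z": 0, "ax": 0, "ay": 0, "az": 0.05},
    {"hand": 0, "x": 0.33, "y": 0.036, "z": 0, "ax": 0, "ay": 0, "az": 0.06},
    {"hand": 0, "x": 0.385, "y": 0.042, "z": 0, "ax": 0, "ay": 0, "az": 0.07},
    {"hand": 0, "x": 0.44, "y": 0.048, "z": 0, "ax": 0, "ay": 0, "az": 0.08},
    {"hand": 0, "x": 0.495, "y": 0.054, "z": 0, "ax": 0, "ay": 0, "az": 0.09},
    {"hand": 0, "x": 0.54, "y": 0.058, "z": 0, "ax": 0, "ay": 0, "az": 0.1},
    {"hand": 0, "x": 0.56, "y": 0.06, "z": 0, "ax": 0, "ay": 0, "az": 0.105}
  ]
}}

```text
time_s: 4.82
ee_pos: [0.4943, 0.1191, 0.2609]
orientation: [-0.001, 0.761, 0.649, 0.0]
ft_force: [-0.3, 0.2, -1.7]
grip_width: 0.0072
gripper_force: 58.6
```

```bash
python3 -c "
from h import *
go(N,-15.3,.262)"
```

```text
shift [ 0.2446 -0.052  -0.0016] turn [-0.0002 -0.0003  0.0349] t 4.8167 pos [0.4943 0.1191 0.2609] w 0.0072 gf 58.5974782705307 ft [-0.33  0.2  -1.73]
```

Request:
{"api": "servo_tool", "payload": {
  "motion": [
    {"hand": 0, "x": 0.03, "y": -0.006, "z": 0, "ax": 0, "ay": 0, "az": 0.004},
    {"hand": 0, "x": 0.07, "y": -0.015, "z": 0, "ax": 0, "ay": 0, "az": 0.01},
    {"hand": 0, "x": 0.115, "y": -0.025, "z": 0, "ax": 0, "ay": 0, "az": 0.017},
    {"hand": 0, "x": 0.16, "y": -0.034, "z": 0, "ax": 0, "ay": 0, "az": 0.024},
    {"hand": 0, "x": 0.2, "y": -0.043, "z": 0, "ax": 0, "ay": 0, "az": 0.03},
    {"hand": 0, "x": 0.23, "y": -0.049, "z": 0, "ax": 0, "ay": 0, "az": 0.034},
    {"hand": 0, "x": 0.2446, "y": -0.052, "z": 0, "ax": 0, "ay": 0, "az": 0.035},
    {"hand": 0, "x": 0.2446, "y": -0.052, "z": 0, "ax": 0, "ay": 0, "az": 0.035},
    {"hand": 0, "x": 0.2446, "y": -0.052, "z": 0, "ax": 0, "ay": 0, "az": 0.035},
    {"hand": 0, "x": 0.2446, "y": -0.052, "z": 0, "ax": 0, "ay": 0, "az": 0.035},
    {"hand": 0, "x": 0.2446, "y": -0.052, "z": 0, "ax": 0, "ay": 0, "az": 0.035}
  ]
}}

```text
time_s: 5.73
ee_pos: [0.4882, 0.2638, 0.2611]
orientation: [0.0, 0.796, 0.605, -0.0]
ft_force: [1.4, -0.2, -1.8]
grip_width: 0.0068
gripper_force: 58.6
```

```bash
python3 -c "
from h import *
go(N,-15.3,.16)
p,d=grab('side','s2'); X=cloud('side',d); cv2.imwrite('pics/s2c.png',cv2.resize(p[170:350,130:310,::-1],None,fx=3,fy=3))
al=np.array([.2639,.9646])
def lc(Y):
    q=Y-np.r_[C,0]; return np.stack([q@np.r_[cx,0],q@np.r_[al,0],Y[...,2]],-1)*1000
L=lc(X); 
m=(abs(L[...,0]+71)<25)&(abs(L[...,1])<80)&(L[...,2]>85)&(L[...,2]<240)
q=L[m]; print(m.sum(),q.min(0).round(1),q.max(0).round(1))
for z in range(90,200,10):
    k=q[(q[:,2]>=z)&(q[:,2]<z+10)]
    if len(k)>5: print(z,len(k),np.percentile(k[:,0],[5,50,95]).round(1),np.percentile(k[:,1],[2,98]).round(1))
p,d=grab('top','t2'); L=lc(cloud('top',d))
w=(L[...,2]>105)&(L[...,2]<128)&(abs(L[...,0])<20)&(abs(L[...,1])<90); print('handle',L[w].mean(0),w.sum())
"
```

```text
shift [ 0.0077 -0.005   0.1685] turn [ 0.      0.0002 -0.0012] t 5.7333 pos [0.4882 0.2638 0.2611] w 0.0068 gf 58.60085606575012 ft [ 1.36 -0.19 -1.83]
364 [-74.3 -65.  212. ] [-63.8  54.1 239.9]
handle [-6.48674278e-02 -1.69835976e+00  1.19198566e+02] 407
```

View pics/s2c.png

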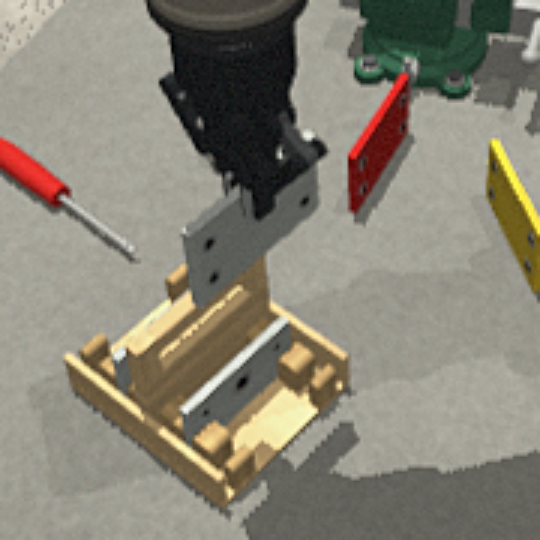

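The crop shows the plate held upright and level at (245,240), just above the carrier. The near outer slot blocks at (240,470) and (325,385) are empty. I'll check the plate's plane numerically, then correct and descend.

```bash
cat >> h.py <<'E'
al=np.array([.2639,.9646])
def lc(Y):
    q=Y-np.r_[C,0]; return np.stack([q@np.r_[cx,0],q@np.r_[al,0],Y[...,2]],-1)*1000
E
python3 -c "
from h import *
L=lc(cloud('side',np.load('s2_d.npy')))
m=(abs(L[...,0]+71)<12)&(abs(L[...,1])<80)&(L[...,2]>205)&(L[...,2]<300)&((abs(L[...,1]+5)>20)|(L[...,2]<250))
q=L[m]; c=np.linalg.lstsq(np.c_[q[:,1],q[:,2]-250,np.ones(len(q))],q[:,0],rcond=None)[0]; print('side',c,len(q),q[:,1:].min(0),q[:,1:].max(0))
P=np.load('side0_p.npy'); L=lc(cloud('side',np.load('side0_d.npy')))
for nm in('side0','top0'):
  L=lc(cloud(nm[:-1],np.load(nm+'_d.npy')))
  m=(L[...,2]>112)&(L[...,2]<126)&(abs(L[...,0])<20)&(abs(L[...,1])<90); print(nm,'handle',L[m].mean(0),L[m].min(0),L[m].max(0))
  for s in(-1,1):   # rails tops: block structure in x
    m=(L[...,2]>40)&(L[...,2]<50)&(abs(L[...,1]-s*48)<9)&(L[...,0]<-40)
    print(s,np.histogram(L[m][:,0],np.arange(-90,-40,3))[0])
"
```

```text
side [ 1.13929987e-02  2.07848957e-02 -7.17787455e+01] 868 [-66.02946518 211.95080703] [ 54.4168673  291.18544331]
side0 handle [ -2.55672096   3.67928427 119.09074158] [ -9.94972119 -67.71756428 112.19781384] [  8.17776753  68.00896746 124.78547744]
-1 [0 2 0 0 0 0 0 0 0 2 1 1 0 2 0 2]
1 [0 1 1 0 0 0 0 0 1 0 0 0 1 0 1 5]
top0 handle [-5.43848513e-04 -8.08589979e-01  1.19543812e+02] [ -7.49561392 -68.33600583 112.18891557] [  7.55245325  68.26801581 124.50074305]
-1 [0 1 2 1 0 0 0 0 1 1 0 2 0 0 0 1]
1 [0 0 1 0 0 0 0 0 0 1 0 2 0 2 2 0]
```

```bash
python3 -c "
from h import *
for nm in('side0','top0'):
  L=lc(cloud(nm[:-1],np.load(nm+'_d.npy')))
  for s in(-1,1):
    m=(L[...,2]>32)&(L[...,2]<43)&(abs(L[...,1]-s*48)<9)&(L[...,0]<-40)
    print(nm,s,list(zip(range(-90,-40,2),np.histogram(L[m][:,0],np.arange(-90,-38,2))[0])))
go(N,-15.3,.142)
"
```

```text
side0 -1 [(-90, np.int64(5)), (-88, np.int64(5)), (-86, np.int64(8)), (-84, np.int64(5)), (-82, np.int64(4)), (-80, np.int64(1)), (-78, np.int64(1)), (-76, np.int64(0)), (-74, np.int64(0)), (-72, np.int64(0)), (-70, np.int64(0)), (-68, np.int64(1)), (-66, np.int64(6)), (-64, np.int64(4)), (-62, np.int64(9)), (-60, np.int64(5)), (-58, np.int64(4)), (-56, np.int64(4)), (-54, np.int64(5)), (-52, np.int64(6)), (-50, np.int64(5)), (-48, np.int64(5)), (-46, np.int64(2)), (-44, np.int64(1)), (-42, np.int64(11))]
side0 1 [(-90, np.int64(1)), (-88, np.int64(9)), (-86, np.int64(9)), (-84, np.int64(7)), (-82, np.int64(7)), (-80, np.int64(2)), (-78, np.int64(0)), (-76, np.int64(0)), (-74, np.int64(0)), (-72, np.int64(0)), (-70, np.int64(0)), (-68, np.int64(3)), (-66, np.int64(11)), (-64, np.int64(5)), (-62, np.int64(5)), (-60, np.int64(9)), (-58, np.int64(6)), (-56, np.int64(2)), (-54, np.int64(7)), (-52, np.int64(6)), (-50, np.int64(4)), (-48, np.int64(6)), (-46, np.int64(3)), (-44, np.int64(1)), (-42, np.int64(14))]
top0 -1 [(-90, np.int64(0)), (-88, np.int64(4)), (-86, np.int64(6)), (-84, np.
[... 387 characters left out ...]
)), (-44, np.int64(3)), (-42, np.int64(0))]
top0 1 [(-90, np.int64(0)), (-88, np.int64(4)), (-86, np.int64(6)), (-84, np.int64(6)), (-82, np.int64(6)), (-80, np.int64(7)), (-78, np.int64(3)), (-76, np.int64(0)), (-74, np.int64(0)), (-72, np.int64(0)), (-70, np.int64(0)), (-68, np.int64(0)), (-66, np.int64(2)), (-64, np.int64(5)), (-62, np.int64(7)), (-60, np.int64(5)), (-58, np.int64(8)), (-56, np.int64(6)), (-54, np.int64(5)), (-52, np.int64(8)), (-50, np.int64(5)), (-48, np.int64(7)), (-46, np.int64(6)), (-44, np.int64(3)), (-42, np.int64(0))]
shift [ 0.0071 -0.005   0.1988] turn [ 0.0001  0.0001 -0.0012] t 5.8333 pos [0.4882 0.2641 0.2613] w 0.007 gf 58.600834608078 ft [ 0.01  0.32 -2.09]
```

The slot measures −71.3 mm from the top camera and about −72.5 mm from the side. I'll aim for −71.6 and stop 10 mm above the rails.

Request:
{"api": "servo_tool", "payload": {
  "motion": [
    {"hand": 0, "x": 0.004, "y": -0.003, "z": 0.01, "ax": 0, "ay": 0, "az": -0.001},
    {"hand": 0, "x": 0.007, "y": -0.006, "z": 0.03, "ax": 0, "ay": 0, "az": -0.001},
    {"hand": 0, "x": 0.007, "y": -0.006, "z": 0.065, "ax": 0, "ay": 0, "az": -0.001},
    {"hand": 0, "x": 0.007, "y": -0.006, "z": 0.105, "ax": 0, "ay": 0, "az": -0.001},
    {"hand": 0, "x": 0.007, "y": -0.006, "z": 0.145, "ax": 0, "ay": 0, "az": -0.001},
    {"hand": 0, "x": 0.007, "y": -0.006, "z": 0.185, "ax": 0, "ay": 0, "az": -0.001},
    {"hand": 0, "x": 0.007, "y": -0.006, "z": 0.22, "ax": 0, "ay": 0, "az": -0.001},
    {"hand": 0, "x": 0.007, "y": -0.006, "z": 0.25, "ax": 0, "ay": 0, "az": -0.001},
    {"hand": 0, "x": 0.007, "y": -0.006, "z": 0.27, "ax": 0, "ay": 0, "az": -0.001},
    {"hand": 0, "x": 0.007, "y": -0.006, "z": 0.277, "ax": 0, "ay": 0, "az": -0.001},
    {"hand": 0, "x": 0.007, "y": -0.006, "z": 0.277, "ax": 0, "ay": 0, "az": -0.001},
    {"hand": 0, "x": 0.007, "y": -0.006, "z": 0.277, "ax": 0, "ay": 0, "az": -0.001}
  ]
}}

```text
time_s: 6.83
ee_pos: [0.4857, 0.2704, 0.0954]
orientation: [-0.0, 0.795, 0.607, 0.0]
ft_force: [0.7, -0.2, -1.1]
grip_width: 0.0071
gripper_force: 58.5
```

```bash
python3 -c "
from h import *
go(C-.0716*cx,-15.3,.055)
grab('side','s3'); grab('top','t3')
L=lc(cloud('side',np.load('s3_d.npy')))
m=(abs(L[...,0]+71)<12)&(abs(L[...,1])<80)&(L[...,2]>50)&(L[...,2]<125)&((abs(L[...,1]+5)>20)|(L[...,2]<85))
q=L[m]; c=np.linalg.lstsq(np.c_[q[:,1],q[:,2]-50,np.ones(len(q))],q[:,0],rcond=None)[0]; print('side',c,len(q),q[:,1:].min(0),q[:,1:].max(0))
L=lc(cloud('top',np.load('t3_d.npy')))
m=(L[...,2]>112)&(L[...,2]<126)&(abs(L[...,0])<20)&(abs(L[...,1])<90);print(L[m].mean(0))
"
```

```text
shift [-0.002   0.001   0.0674] turn [ 0.     -0.0001  0.0003] t 6.8333 pos [0.4857 0.2704 0.0954] w 0.0071 gf 58.53893995285034 ft [ 0.73 -0.24 -1.12]
side [ 2.62727479e-03  2.59812820e-02 -7.69083182e+01] 589 [-60.98887727  50.28129051] [ 60.54585799 124.97351514]
[-4.55096237e-02 -1.21193152e+00  1.19588869e+02]
```

Aligned. I'll lower it slowly into the slot, stopping a little short of the bottom.

Request:
{"api": "servo_tool", "payload": {
  "motion": [
    {"hand": 0, "x": -0.001, "y": 0.001, "z": 0.006, "ax": 0, "ay": 0, "az": 0},
    {"hand": 0, "x": -0.001, "y": 0.001, "z": 0.012, "ax": 0, "ay": 0, "az": 0},
    {"hand": 0, "x": -0.001, "y": 0.001, "z": 0.018, "ax": 0, "ay": 0, "az": 0},
    {"hand": 0, "x": -0.001, "y": 0.001, "z": 0.024, "ax": 0, "ay": 0, "az": 0},
    {"hand": 0, "x": -0.001, "y": 0.001, "z": 0.03, "ax": 0, "ay": 0, "az": 0},
    {"hand": 0, "x": -0.001, "y": 0.001, "z": 0.036, "ax": 0, "ay": 0, "az": 0},
    {"hand": 0, "x": -0.001, "y": 0.001, "z": 0.042, "ax": 0, "ay": 0, "az": 0},
    {"hand": 0, "x": -0.001, "y": 0.001, "z": 0.048, "ax": 0, "ay": 0, "az": 0},
    {"hand": 0, "x": -0.001, "y": 0.001, "z": 0.054, "ax": 0, "ay": 0, "az": 0},
    {"hand": 0, "x": -0.001, "y": 0.001, "z": 0.059, "ax": 0, "ay": 0, "az": 0},
    {"hand": 0, "x": -0.001, "y": 0.001, "z": 0.062, "ax": 0, "ay": 0, "az": 0},
    {"hand": 0, "x": -0.001, "y": 0.001, "z": 0.062, "ax": 0, "ay": 0, "az": 0}
  ]
}}

```text
time_s: 7.93
ee_pos: [0.4858, 0.2693, 0.0574]
orientation: [-0.0, 0.795, 0.607, -0.0]
ft_force: [0.8, 0.5, -1.4]
grip_width: 0.007
gripper_force: 58.6
```

Request:
{"api": "servo_tool", "payload": {
  "motion": [
    {"hand": 0, "x": 0, "y": 0, "z": 0.001, "ax": 0, "ay": 0, "az": 0},
    {"hand": 0, "x": 0, "y": 0, "z": 0.002, "ax": 0, "ay": 0, "az": 0},
    {"hand": 0, "x": 0, "y": 0, "z": 0.003, "ax": 0, "ay": 0, "az": 0},
    {"hand": 0, "x": 0, "y": 0, "z": 0.003, "ax": 0, "ay": 0, "az": 0}
  ]
}}

```text
time_s: 8.27
ee_pos: [0.486, 0.2694, 0.0561]
orientation: [-0.0, 0.795, 0.607, 0.0]
ft_force: [-0.7, -0.4, -2.7]
grip_width: 0.007
gripper_force: 58.6
```

Request:
{"api": "servo_tool", "payload": {
  "motion": [
    {"hand": 0, "x": 0, "y": 0, "z": 0.0005, "ax": 0, "ay": 0, "az": 0},
    {"hand": 0, "x": 0, "y": 0, "z": 0.001, "ax": 0, "ay": 0, "az": 0},
    {"hand": 0, "x": 0, "y": 0, "z": 0.001, "ax": 0, "ay": 0, "az": 0}
  ]
}}

```text
time_s: 8.52
ee_pos: [0.486, 0.2694, 0.0554]
orientation: [-0.0, 0.795, 0.607, 0.0]
ft_force: [-0.1, 0.3, -2.1]
grip_width: 0.0071
gripper_force: 58.6
```

Request:
{"api": "servo_tool", "payload": {
  "motion": [
    {"hand": 0, "x": 0, "y": 0, "z": 0.0008, "ax": 0, "ay": 0, "az": 0},
    {"hand": 0, "x": 0, "y": 0, "z": 0.0015, "ax": 0, "ay": 0, "az": 0},
    {"hand": 0, "x": 0, "y": 0, "z": 0.0015, "ax": 0, "ay": 0, "az": 0}
  ]
}}

```text
time_s: 8.77
ee_pos: [0.4861, 0.2694, 0.0547]
orientation: [0.0, 0.795, 0.607, 0.0]
ft_force: [-0.7, -1.6, 3.7]
grip_width: 0.007
gripper_force: 59.3
```

Request:
{"api": "servo_tool", "payload": {
  "motion": [
    {"hand": 0, "x": 0, "y": 0, "z": 0.0008, "ax": 0, "ay": 0, "az": 0},
    {"hand": 0, "x": 0, "y": 0, "z": 0.0012, "ax": 0, "ay": 0, "az": 0},
    {"hand": 0, "x": 0, "y": 0, "z": 0.0012, "ax": 0, "ay": 0, "az": 0}
  ]
}}

```text
time_s: 9.02
ee_pos: [0.4862, 0.2694, 0.0547]
orientation: [0.0, 0.795, 0.607, 0.0]
ft_force: [-4.6, -4.2, 18.1]
grip_width: 0.007
gripper_force: 61.7
```

It's on the bottom: z matches the expected 0.0547 and the contact force rises. I'll ease off and open a little.

Request:
{"api": "servo_tool", "payload": {
  "motion": [
    {"hand": 0, "x": 0, "y": 0, "z": -0.001, "ax": 0, "ay": 0, "az": 0},
    {"hand": 0, "x": 0, "y": 0, "z": -0.001, "ax": 0, "ay": 0, "az": 0},
    {"hand": 0.1, "x": 0, "y": 0, "z": -0.001, "ax": 0, "ay": 0, "az": 0},
    {"hand": 0.15, "x": 0, "y": 0, "z": -0.001, "ax": 0, "ay": 0, "az": 0},
    {"hand": 0.2, "x": 0, "y": 0, "z": -0.001, "ax": 0, "ay": 0, "az": 0},
    {"hand": 0.2, "x": 0, "y": 0, "z": -0.001, "ax": 0, "ay": 0, "az": 0},
    {"hand": 0.2, "x": 0, "y": 0, "z": -0.001, "ax": 0, "ay": 0, "az": 0}
  ]
}}

```text
time_s: 9.6
ee_pos: [0.4859, 0.2694, 0.0543]
orientation: [-0.0, 0.795, 0.607, -0.0]
ft_force: [-0.5, 0.9, -0.3]
grip_width: 0.0173
gripper_force: 0.0
```

Request:
{"api": "servo_tool", "payload": {
  "motion": [
    {"hand": 0.2, "x": 0, "y": 0, "z": -0.01, "ax": 0, "ay": 0, "az": 0},
    {"hand": 0.2, "x": 0, "y": 0, "z": -0.025, "ax": 0, "ay": 0, "az": 0},
    {"hand": 0.2, "x": 0, "y": 0, "z": -0.045, "ax": 0, "ay": 0, "az": 0},
    {"hand": 0.2, "x": 0, "y": 0, "z": -0.075, "ax": 0, "ay": 0, "az": 0},
    {"hand": 0.25, "x": 0, "y": 0, "z": -0.11, "ax": 0, "ay": 0, "az": 0},
    {"hand": 0.3, "x": 0, "y": 0, "z": -0.15, "ax": 0, "ay": 0, "az": 0},
    {"hand": 0.4, "x": 0, "y": 0, "z": -0.19, "ax": 0, "ay": 0, "az": 0},
    {"hand": 0.5, "x": 0, "y": 0, "z": -0.22, "ax": 0, "ay": 0, "az": 0},
    {"hand": 0.5, "x": 0, "y": 0, "z": -0.24, "ax": 0, "ay": 0, "az": 0},
    {"hand": 0.5, "x": 0, "y": 0, "z": -0.24, "ax": 0, "ay": 0, "az": 0}
  ]
}}

```text
time_s: 10.43
ee_pos: [0.487, 0.2701, 0.2018]
orientation: [0.001, 0.795, 0.607, 0.002]
ft_force: [-0.5, 0.4, -0.7]
grip_width: 0.0425
gripper_force: 0.0
```

```bash
python3 -c "
from h import *
p,d=grab('side','s4'); grab('top','t4'); cv2.imwrite('pics/s4c.png',cv2.resize(p[220:350,130:260,::-1],None,fx=4,fy=4))
L=lc(cloud('side',d))
m=(L[...,0]<-60)&(L[...,0]>-85)&(abs(L[...,1])<80)&(L[...,2]>60)&(L[...,2]<100); q=L[m]; print('plate',np.percentile(q,[1,50,99],axis=0).round(1))
X=cloud('top',np.load('t4_d.npy')); L=lc(X)
m=(L[...,2]>112)&(L[...,2]<126)&(abs(L[...,0])<20)&(abs(L[...,1])<90);print(m.sum(),L[m].mean(0),cv2.minAreaRect(X[m][:,:2].astype(np.float32)*1000))
go(C,-15.3,.2)
"
```

```text
plate [[-77.6 -58.8  60.6]
 [-75.1   3.7  78.8]
 [-67.7  58.8  86. ]]
366 [  0.31554232  -6.08299292 119.43201499] ((554.8983764648438, 249.669189453125), (135.41534423828125, 15.02387523651123), 74.65010070800781)
shift [-0.0003  0.1192 -0.0019] turn [ 0.0002 -0.0001  0.0002] t 10.5333 pos [0.486  0.2692 0.1988] w 0.0427 gf 0.0 ft [ 0.21 -0.18 -0.73]
```

View pics/s4c.png

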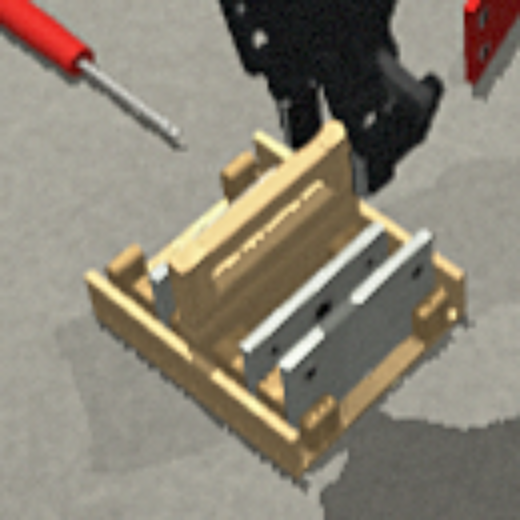

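The template stands in the near outer slot at (355,320) with its top at about 83 mm, so it is fully seated, and the carrier hasn't moved. Now the handle: I'll move over it and descend to a TCP z of 0.092.

Request:
{"api": "servo_tool", "payload": {
  "motion": [
    {"hand": 0.5, "x": 0, "y": 0.02, "z": 0, "ax": 0, "ay": 0, "az": 0},
    {"hand": 0.5, "x": 0, "y": 0.06, "z": 0, "ax": 0, "ay": 0, "az": 0},
    {"hand": 0.5, "x": 0, "y": 0.095, "z": 0, "ax": 0, "ay": 0, "az": 0},
    {"hand": 0.5, "x": 0, "y": 0.119, "z": 0, "ax": 0, "ay": 0, "az": 0},
    {"hand": 0.5, "x": 0, "y": 0.119, "z": 0, "ax": 0, "ay": 0, "az": 0},
    {"hand": 0.5, "x": 0, "y": 0.119, "z": 0, "ax": 0, "ay": 0, "az": 0},
    {"hand": 0.5, "x": 0, "y": 0.119, "z": 0, "ax": 0, "ay": 0, "az": 0}
  ]
}}

```text
time_s: 11.12
ee_pos: [0.5541, 0.2508, 0.1977]
orientation: [-0.0, 0.795, 0.607, -0.001]
ft_force: [-1.0, 1.3, -0.3]
grip_width: 0.0426
gripper_force: 0.0
```

```bash
python3 -c "
from h import *
go(C,-15.3,.092)"
```

```text
shift [-0.0006  0.0019  0.1762] turn [-0.0004  0.0001  0.0004] t 11.1167 pos [0.5541 0.2508 0.1977] w 0.0426 gf 0.0 ft [-0.96  1.28 -0.33]
```

Request:
{"api": "servo_tool", "payload": {
  "motion": [
    {"hand": 0.5, "x": 0, "y": 0.001, "z": 0.02, "ax": 0, "ay": 0, "az": 0},
    {"hand": 0.5, "x": 0, "y": 0.001, "z": 0.05, "ax": 0, "ay": 0, "az": 0},
    {"hand": 0.5, "x": 0, "y": 0.001, "z": 0.085, "ax": 0, "ay": 0, "az": 0},
    {"hand": 0.5, "x": 0, "y": 0.001, "z": 0.12, "ax": 0, "ay": 0, "az": 0},
    {"hand": 0.5, "x": 0, "y": 0.001, "z": 0.15, "ax": 0, "ay": 0, "az": 0},
    {"hand": 0.5, "x": 0, "y": 0.001, "z": 0.17, "ax": 0, "ay": 0, "az": 0},
    {"hand": 0.5, "x": 0, "y": 0.001, "z": 0.176, "ax": 0, "ay": 0, "az": 0},
    {"hand": 0.5, "x": 0, "y": 0.001, "z": 0.176, "ax": 0, "ay": 0, "az": 0},
    {"hand": 0.5, "x": 0, "y": 0.001, "z": 0.176, "ax": 0, "ay": 0, "az": 0}
  ]
}}

```text
time_s: 11.87
ee_pos: [0.5556, 0.2508, 0.0934]
orientation: [-0.0, 0.795, 0.607, 0.0]
ft_force: [-0.3, 0.2, 0.5]
grip_width: 0.0428
gripper_force: 0.0
```

```bash
python3 -c "
from h import *
go(C,-15.3,.092)"
```

```text
shift [-0.0012 -0.0006  0.0024] turn [ 0.0001 -0.0002  0.0003] t 11.8667 pos [0.5556 0.2508 0.0934] w 0.0428 gf 0.0 ft [-0.32  0.2   0.47]
```

Request:
{"api": "servo_tool", "payload": {
  "motion": [
    {"hand": 0.4, "x": -0.001, "y": -0.0006, "z": 0.002, "ax": 0, "ay": 0, "az": 0},
    {"hand": 0.3, "x": -0.001, "y": -0.0006, "z": 0.002, "ax": 0, "ay": 0, "az": 0},
    {"hand": 0.25, "x": -0.001, "y": -0.0006, "z": 0.002, "ax": 0, "ay": 0, "az": 0},
    {"hand": 0.2, "x": -0.001, "y": -0.0006, "z": 0.002, "ax": 0, "ay": 0, "az": 0},
    {"hand": 0.15, "x": -0.001, "y": -0.0006, "z": 0.002, "ax": 0, "ay": 0, "az": 0},
    {"hand": 0.1, "x": -0.001, "y": -0.0006, "z": 0.002, "ax": 0, "ay": 0, "az": 0},
    {"hand": 0, "x": -0.001, "y": -0.0006, "z": 0.002, "ax": 0, "ay": 0, "az": 0},
    {"hand": 0, "x": -0.001, "y": -0.0006, "z": 0.002, "ax": 0, "ay": 0, "az": 0},
    {"hand": 0, "x": -0.001, "y": -0.0006, "z": 0.002, "ax": 0, "ay": 0, "az": 0}
  ],
  "force": 110
}}

```text
time_s: 12.62
ee_pos: [0.5551, 0.25, 0.0923]
orientation: [0.0, 0.795, 0.607, 0.0]
ft_force: [-3.4, -1.6, 8.8]
grip_width: 0.0134
gripper_force: 107.5
```

Request:
{"api": "servo_tool", "payload": {
  "motion": [
    {"hand": 0, "x": 0, "y": 0, "z": -0.002, "ax": 0, "ay": 0, "az": 0},
    {"hand": 0, "x": 0, "y": 0, "z": -0.004, "ax": 0, "ay": 0, "az": 0},
    {"hand": 0, "x": 0, "y": 0, "z": -0.007, "ax": 0, "ay": 0, "az": 0},
    {"hand": 0, "x": 0, "y": 0, "z": -0.01, "ax": 0, "ay": 0, "az": 0},
    {"hand": 0, "x": 0, "y": 0, "z": -0.014, "ax": 0, "ay": 0, "az": 0},
    {"hand": 0, "x": 0, "y": 0, "z": -0.018, "ax": 0, "ay": 0, "az": 0},
    {"hand": 0, "x": 0, "y": 0, "z": -0.022, "ax": 0, "ay": 0, "az": 0},
    {"hand": 0, "x": 0, "y": 0, "z": -0.025, "ax": 0, "ay": 0, "az": 0},
    {"hand": 0, "x": 0, "y": 0, "z": -0.025, "ax": 0, "ay": 0, "az": 0}
  ]
}}

```text
time_s: 13.37
ee_pos: [0.5551, 0.25, 0.1071]
orientation: [0.0, 0.795, 0.607, 0.0]
ft_force: [1.0, 0.0, -8.2]
grip_width: 0.0132
gripper_force: 107.3
```

```bash
cat >> h.py <<'E'
def level(tag):
    p,d=grab('side',tag); L=lc(cloud('side',d)); M=lc(cloud('top',grab('top',tag+'t')[1]))
    cv2.imwrite(f'pics/{tag}c.png',cv2.resize(p[170:340,120:290,::-1],None,fx=3.5,fy=3.5))
    zs=monitor.get_obs()['ee_pos'][2]*1000-92.2
    for n,A in(('side',L),('top',M)):
        z=A[...,2]-zs
        m=(abs(z-42)<10)&(abs(abs(A[...,1])-71)<2.5)&(abs(A[...,0])<85)&(abs(A[...,0])>14)
        q=np.c_[A[m][:,:2],z[m]]; print(n,'endboard tops: slope x,y, z',np.linalg.lstsq(np.c_[q[:,:2],np.ones(len(q))],q[:,2],rcond=None)[0].round(4),len(q))
E
python3 -c "
from h import *
go(C,-15.3,.092); print(monitor.get_obs()['ft_torque']); level('s5')"
```

```text
shift [ 0.0002 -0.0003  0.0252] turn [ 0.0001 -0.0001  0.0002] t 13.3667 pos [0.5551 0.25   0.1071] w 0.0132 gf 107.33221292495728 ft [ 1.    0.04 -8.18]
[-0.00116865 -0.07941811  0.01076011]
side endboard tops: slope x,y, z [ 1.30000e-03 -9.00000e-04  4.03434e+01] 194
top endboard tops: slope x,y, z [ 1.30000e-03 -2.20000e-03  4.06292e+01] 114
```

View pics/s5c.png

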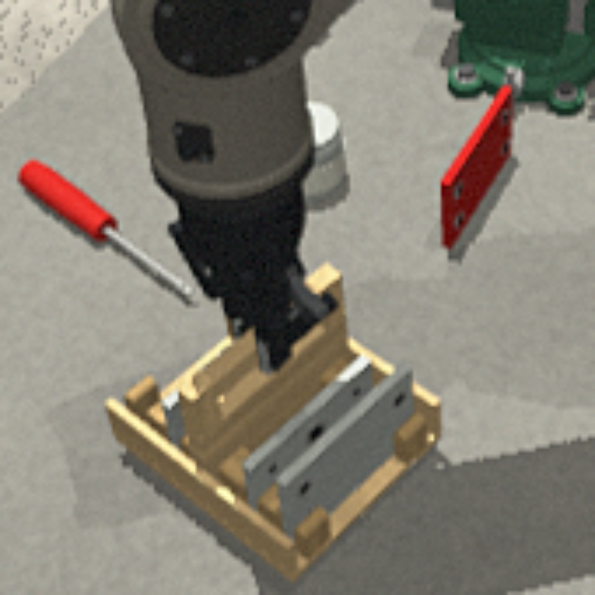

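The carrier hangs level, with slopes under 0.13°, carrying its full weight of 8.2 N about 15 mm up, and all three templates are in their slots. I'll raise it to about 130 mm.

Request:
{"api": "servo_tool", "payload": {
  "motion": [
    {"hand": 0, "x": 0, "y": 0, "z": -0.004, "ax": 0, "ay": 0, "az": 0},
    {"hand": 0, "x": 0, "y": 0, "z": -0.012, "ax": 0, "ay": 0, "az": 0},
    {"hand": 0, "x": 0, "y": 0, "z": -0.026, "ax": 0, "ay": 0, "az": 0},
    {"hand": 0, "x": 0, "y": 0, "z": -0.044, "ax": 0, "ay": 0, "az": 0},
    {"hand": 0, "x": 0, "y": 0, "z": -0.064, "ax": 0, "ay": 0, "az": 0},
    {"hand": 0, "x": 0, "y": 0, "z": -0.086, "ax": 0, "ay": 0, "az": 0},
    {"hand": 0, "x": 0, "y": 0, "z": -0.108, "ax": 0, "ay": 0, "az": 0},
    {"hand": 0, "x": 0, "y": 0, "z": -0.13, "ax": 0, "ay": 0, "az": 0},
    {"hand": 0, "x": 0, "y": 0, "z": -0.15, "ax": 0, "ay": 0, "az": 0},
    {"hand": 0, "x": 0, "y": 0, "z": -0.168, "ax": 0, "ay": 0, "az": 0},
    {"hand": 0, "x": 0, "y": 0, "z": -0.182, "ax": 0, "ay": 0, "az": 0},
    {"hand": 0, "x": 0, "y": 0, "z": -0.19, "ax": 0, "ay": 0, "az": 0}
  ]
}}

```text
time_s: 14.47
ee_pos: [0.5552, 0.25, 0.222]
orientation: [0.0, 0.795, 0.607, 0.001]
ft_force: [0.1, 0.2, -8.0]
grip_width: 0.0132
gripper_force: 107.6
```

Request:
{"api": "servo_tool", "payload": {
  "motion": [
    {"hand": 0, "x": 0, "y": 0, "z": 0, "ax": 0, "ay": 0, "az": 0},
    {"hand": 0, "x": 0, "y": 0, "z": 0, "ax": 0, "ay": 0, "az": 0},
    {"hand": 0, "x": 0, "y": 0, "z": 0, "ax": 0, "ay": 0, "az": 0},
    {"hand": 0, "x": 0, "y": 0, "z": 0, "ax": 0, "ay": 0, "az": 0},
    {"hand": 0, "x": 0, "y": 0, "z": 0, "ax": 0, "ay": 0, "az": 0},
    {"hand": 0, "x": 0, "y": 0, "z": 0, "ax": 0, "ay": 0, "az": 0},
    {"hand": 0, "x": 0, "y": 0, "z": 0, "ax": 0, "ay": 0, "az": 0},
    {"hand": 0, "x": 0, "y": 0, "z": 0, "ax": 0, "ay": 0, "az": 0}
  ]
}}

```text
time_s: 15.13
ee_pos: [0.5549, 0.2499, 0.2205]
orientation: [-0.0, 0.795, 0.607, -0.0]
ft_force: [-0.3, 0.2, -9.5]
grip_width: 0.013
gripper_force: 107.6
```

```bash
python3 -c "
from h import *
go(C,-15.3,.22); level('s6')"
```

```text
shift [0.0005 0.     0.0008] turn [-0.0001  0.      0.0002] t 15.1333 pos [0.5549 0.2499 0.2205] w 0.013 gf 107.56811499595642 ft [-0.26  0.18 -9.52]
side endboard tops: slope x,y, z [ 6.00000e-03 -4.50000e-03  3.99031e+01] 213
top endboard tops: slope x,y, z [ 5.60000e-03 -3.60000e-03  4.05263e+01] 181
```

View pics/s6c.png

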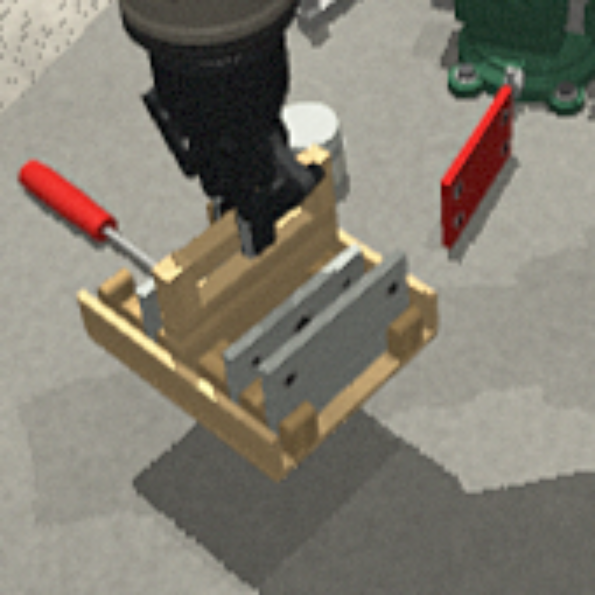

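The carrier is in the air, 128 mm up, level within 0.4°, with all three templates in place: the stowed one at (335,345), the spares at (290,325) and (150,305). I'm handing it in.

```bash
python3 -c "
from rig import arm
print(arm.hand_in())"
```

```text
the job is handed in; nothing more can be done
None
```

I handed the job in at about 15 s: the template is seated in the outer slot nearest the base, and the arm is holding the carrier still about 128 mm above the bench, level within 0.4°, with all three templates in their slots.

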